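# Centre the call bell on its stand

## Task

The little brass bell stands off-centre on its small round wooden stand on the turntable, overhanging the edge. Push it gently with the fingertips, in light taps, until it stands upright in the middle of the stand, with the same margin of wood all round. Do not grip it, lift it, tip it over or knock it off, and leave the other things on the turntable where they are.

Things in the scene. Friction and masses are not known exactly. Their poses are not given: they have to be found in the camera images.
- bell: loose round brass table bell, 0.15 kg, with dark wooden handle knob, 71 mm high in all. Origin: centre of its underside, z up. Foot radius 19 mm; widest at the lip, radius 21 mm, from 3 to 13 mm up; above, it narrows to 14.5 mm at 26 mm up; knob 9 mm radius, 42 to 71 mm up. Slides when pushed low at the lip (1 to 2 N), tips when pushed at the knob. Starts upright, 15 to 26 mm off-centre, any direction
- stand: dark wooden round stand, fixed to the turntable: 68 mm diameter, 30 mm high, flat level top without a rim. Origin: centre of its underside, so the top's centre, where the bell belongs, is 30 mm above the origin
- turntable: white round lazy susan, 400 mm diameter, locked (it neither turns nor slides). Origin: centre of its underside on the table; its flat top is 35 mm above that
- bottle1: amber plastic pill bottle with white cap, upright, loose: 39 mm diameter, 67 mm high; origin at the centre of its underside. To be left alone
- bottle2: second pill bottle, same as bottle1. To be left alone
- tumbler: squat green glass tumbler, upright, loose: 72 mm diameter, 72 mm high; origin at the centre of its underside. To be left alone
- domino: black domino with white pips lying flat, loose: 48 x 24 x 8 mm (x, y, z); origin at the centre of its underside. To be left alone
There are look-alikes about, which are no part of the job. What is shaped like the bell but blue or pink is not meant.

How it is judged:
At the end, for the whole second after the job is handed in: the bell stands upright (within 0.06 rad) and still on the stand, its axis within 6 mm of the stand's axis, and each bystander is within 12 mm of where it started (horizontal distance between bell and stand below 0.006 m and z of bell in the frame of stand between 0.027 and 0.033 m and angle between bell's own z axis and vertical below 0.06 rad and linear speed of bell below 0.01 m/s and distance of each of bottle1, bottle2, tumbler, domino from where it was at the start of the episode below 0.012 m); the robot touches nothing.
It fails at once if the bell is tipped over (more than 0.4 rad) (angle between bell's own z axis and vertical above 0.4 rad).
It fails at once if the bell is lifted (more than 10 mm above the stand) (z of bell in the frame of stand above 0.04 m).
It fails at once if the bell falls off the stand (z of bell in the frame of stand below 0.022 m).
It fails at once if the bell is gripped or struck hard (fingers press on it with more than 15 N) (contact force between the fingers and bell above 15 N).
It fails at once if a pill bottle, the tumbler or the domino is moved by more than 12 mm (distance of any of bottle1, bottle2, tumbler, domino from where it was at the start of the episode above 0.012 m).
It also fails if it takes over 45 s, if anything falls off the work surface, if the arm or the gripper's body presses on something with over 40 N, if the wrist force passes 120 N, or if a joint passes its speed limit or range.

## Robot

A 7-joint arm with a two-finger parallel gripper is mounted at the origin on the work surface. World frame = base frame: x ahead of the robot, y to its left, z up, the work surface at z = 0. Lengths are in m, angles in rad, forces in N, time in s.
With the tool pointing down it reaches from about 0.35 to 0.9 m from the base axis. Payload 8.1 kg.
Tool frame: the origin (TCP) lies midway between the tips of the shut fingers; the grasp point (between the pads) lies 19 mm behind it; z points along the fingers, y is the line along which they close (so a half turn about z gives the same grasp; the last joint's range is limited). The gripper opens to 92 mm and grips with 3 to 60 N. Pads are 19 mm wide; open, the fingers measure 130 mm over their backs; the gripper's body (75 mm by 190 mm) begins 47 mm behind the grasp point.
Start: joints at [-1.414, 0.434, 0.025, 1.573, -0.012, 1.134, -0.075], TCP at [0.161, 0.604, 0.227] pointing down, gripper open.
Joint ranges: [-2.62, 2.62], [-0.44, 2.09], [-1.27, 1.32], [0.08, 2.57], [-1.32, 4.46], [0.12, 2], [-2.74, 2.74]. Speed limits (rad/s): [2.22, 2.22, 3.01, 3.01, 3.14, 3.14, 3.14].

## Interface

Orientations are given as a rotation vector (axis times angle).
In Python, from cell import readout, get_image, calibration, ticket gives the robot as it stands. The module is installed in compiled form; this text tells all that it offers.
- The arm moves only by the tool move_arm, never from a script. Its argument "series" is a list of rows, each a list of 6 numbers: the shift along the world's x, y, z as a fraction of full scale, then the turn, a rotation vector about the world's x, y, z as a fraction of full scale. A call has 1 to 5 rows; each row is the pose to reach, as a shift and turn from the pose commanded when the call began; what a row does not reach only later rows make up. Full scale, the value 1, is 0.75 m for a shift and 60 degrees for a turn. A row lasts 1/10 s, in which the tool goes at most 50 mm and 8.59 degrees, less where a joint would pass 70% of its speed; a pose out of reach is approached as far as the arm can. A call with a number of a shift or a turn outside -1 to 1 is refused whole. A call with a gripper value outside its range is refused whole. "claw" is the opening, from -1 (shut) to 1 (fully open), so that 0 is half open, set as the call begins (left out, the last holds). The fingers move at their own pace and stop on an object; "squeeze" is the grip in N (left out, the last holds). Time passes only in rows, so rows that repeat a pose let the fingers close. It gives the time, the measured TCP pose, the force, the opening and the grip force at its end, in the units of the state.
- readout.observe(): the state, without advancing time (a new reading comes with each control period).
- get_image(name): name is "side" or "top"; returns (picture, depth): 420x560x3 uint8, red, green, blue; 420x560 float32, m along the optical axis (not along the pixel's ray), 0 where there is no reading.
- calibration(name): a dict with "fx", "fy", "cx", "cy" (pixels), "view" (4x4, takes a point from world to camera coordinates). Camera axes: x right, y down, z forward; pixel columns grow to the right and rows downward; lengths in m; the calibration is good to about 2 mm. A picture is of the moment at which its call begins. calibration takes no time and is no camera call.
- ticket.sign_off(): hands the job in; it is judged then, once.
The state is a dict: "clock": time; "joints": joint angles; "dq": joint speeds; "joint_efforts": joint torques, N m; "position": TCP position; "ee_rot": TCP orientation; "force": force on the tool from outside, world axes, zero at the start; "ft_torque": the same for the moment, N m; "width": opening from 0.0 (shut) to 1.0 (fully open); "gripper_force": force on a finger pad.
Only numpy, scipy, OpenCV 4.12 (cv2) and the standard library are available. Lean on these libraries where they do the work, as an engineer would, in place of code of your own. Each camera call takes 0.05 s, during which the arm holds its last target. There are 200 camera calls.

## Working session

There is one attempt and no reset: what is moved stays moved. The work goes in short steps, Python scripts to look and compute and a tool call to move; the robot and the scene stay as the last step left them, time stands still between calls to the robot, and variables do not carry over. Pictures are saved under pics/ and viewed, at most 10 in all, crops included, and the job is handed in when it is done.

Besides the shell and the picture viewer there is one more tool, called after "Emit:" by a JSON object that holds its "name" and its "arguments". move_arm: Moves the arm, as the interface text tells. Shift numbers are shares of 0.75 m and turn numbers shares of 60 degrees, none past 1 either way. Its arguments: {"type":"object","properties":{"series":{"type":"array"},"claw":{"type":"number"},"squeeze":{"type":"number"}},"required":["series"]}

```bash
mkdir -p pics
cat > h.py <<'E'
import numpy as np, cv2
from cell import readout,get_image,calibration,ticket
def grab(n):
    im,d=get_image(n); c=calibration(n); V=np.array(c["view"])
    v,u=np.mgrid[0:420,0:560]
    P=np.stack([(u-c["cx"])/c["fx"]*d,(v-c["cy"])/c["fy"]*d,d,np.ones_like(d)],-1)@np.linalg.inv(V).T
    P=P[...,:3]; P[d==0]=np.nan
    return im,P
def save(name,im): cv2.imwrite("pics/"+name,im[...,::-1])
def proj(n,p):
    c=calibration(n); q=np.array(c["view"])@np.r_[p,1]; return c["fx"]*q[0]/q[2]+c["cx"],c["fy"]*q[1]/q[2]+c["cy"]
E
python3 - <<'E'
from h import *
s,_=grab("side");t,P=grab("top")
save("a.png",cv2.resize(np.hstack([s,t]),(800,300)))
save("t.png",cv2.resize(t,(800,600)))
o=readout.observe();print(o)
for n in("side","top"):
    c=calibration(n);V=np.array(c["view"]);print(n,c["fx"],-V[:3,:3].T@V[:3,3],V[2,:3])
E
```

```text
{'clock': 0.1, 'joints': array([-1.41359277,  0.43514042,  0.0249839 ,  1.57401459, -0.01159162,
        1.13399343, -0.07508111]), 'dq': array([ 0.00067569, -0.00025283,  0.00083126, -0.00271336, -0.00075143,
        0.00081288,  0.0001931 ]), 'joint_efforts': array([ 3.79429024e-03, -6.69128036e+01,  9.88271087e-01, -3.15144145e+01,
       -6.05973601e-02,  3.74936115e-02,  6.79178083e-05]), 'position': array([0.16049827, 0.60356337, 0.22602829]), 'ee_rot': array([-4.07033899e-01, -3.11506874e+00,  2.21522602e-03]), 'force': array([ 0.86278398, -0.9762625 ,  0.5076843 ]), 'ft_torque': array([-0.0318716 ,  0.0091863 , -0.06169952]), 'gripper_force': 0.0, 'width': 0.9967032138989789}
side 393.74685456789206 [ 0.39412432 -0.42781143  0.45801778] [ 0.28197575  0.72961448 -0.62301877]
top 393.7009419913908 [0.427938   0.06144755 0.78167677] [ 0.18984763 -0.04700094 -0.98068792]
```

View pics/a.png

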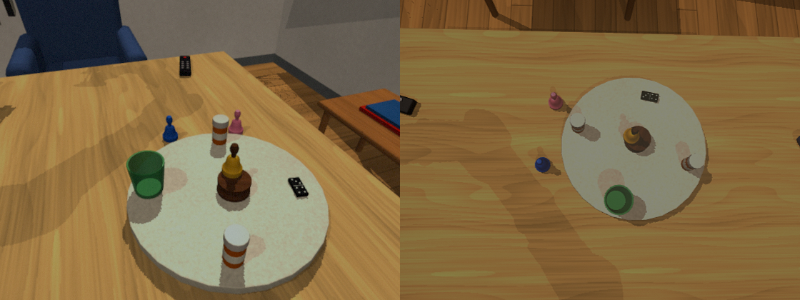

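View pics/t.png

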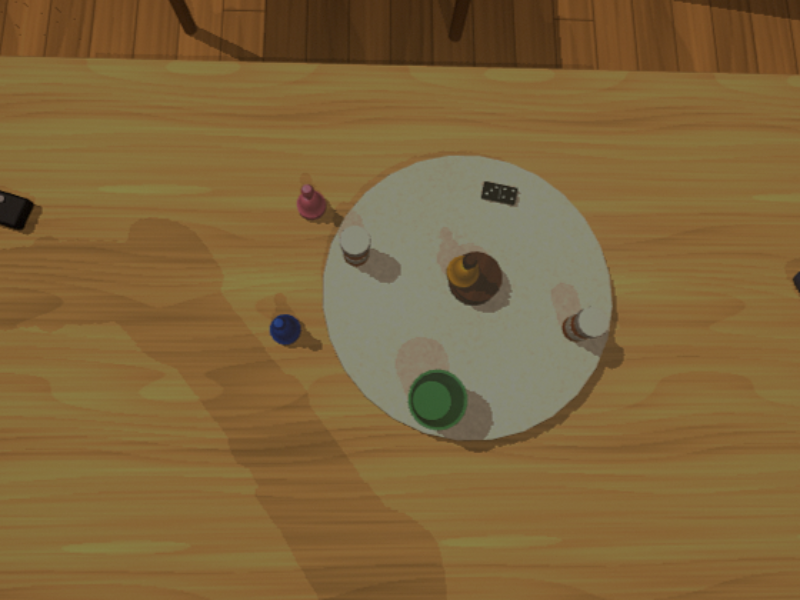

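The side view shows the bell at about (233,170) on the stand (235,185). The top view shows it at about (462,270), left of and slightly above the stand centre (475,278). Bottles are at (355,245) and (590,325), the tumbler at (437,400) and the domino at (500,193). Next I fit circles of known radius to the depth points.

```bash
cat >> h.py <<'E'
from scipy.optimize import least_squares
def fit(pts,r,c0):
    f=lambda c:np.hypot(*(pts-c).T)-r
    s=least_squares(f,c0,loss="soft_l1",f_scale=.001); return s.x,np.median(abs(s.fun))
def locate(names=("side","top"),stand=None):
    out={}
    for n in names:
        im,P=grab(n); q=P.reshape(-1,3); q=q[~np.isnan(q).any(1)]
        top=q[(abs(q[:,2]-.065)<.0025)&(np.hypot(q[:,0]-.485,q[:,1]-.025)<.09)]
        near=q[np.hypot(q[:,0]-.48,q[:,1]-.02)<.1]
        def sel(a,b): return near[(near[:,2]>a)&(near[:,2]<b)][:,:2]
        out[n]=(near,top,sel,im)
    return out
E
python3 - <<'E'
from h import *
t,P=grab("top")
for u,v in((475,290),(462,270),(437,400),(355,245),(590,325),(500,193),(420,330)): print((u,v),P[int(v*.7),int(u*.7)].round(4))
c=P[int(290*.7),int(475*.7)][:2]
for n in("side","top"):
    im,P=grab(n); q=P.reshape(-1,3); q=q[~np.isnan(q).any(1)]; q=q[np.hypot(*(q[:,:2]-c).T)<.075]
    S=lambda a,b:q[(q[:,2]>a)&(q[:,2]<b)][:,:2]
    print(n,np.histogram(q[:,2],np.arange(.03,.145,.005))[0])
    for nm,a,b,r in(("stand",.041,.060,.034),("lip",.069,.077,.021),("knob",.113,.125,.009)):
        p=S(a,b)
        if len(p)>5: print(nm,len(p),fit(p,r,p.mean(0)+(np.array([.0,.01]) if n=="side" else 0)))
E
```

```text
(475, 290) [ 0.5793 -0.0779  0.0645]
(462, 270) [ 0.5956 -0.0543  0.1071]
(437, 400) [ 0.4377 -0.0274  0.0396]
(355, 245) [0.629  0.0789 0.1023]
(590, 325) [ 0.5288 -0.2144  0.1013]
(500, 193) [ 0.723  -0.1227  0.0439]
(420, 330) [ 0.5319 -0.0082  0.0376]
side [4251  221  245   88   25   57 1010   73   71  152   96   79   65   68
  108   40   14   20   32   47   63    1]
stand 363 (array([ 0.60056151, -0.07803838]), np.float64(0.0013260112216298137))
lip 136 (array([ 0.6022103 , -0.06103634]), np.float64(0.00042158153909857034))
knob 57 (array([ 0.60256897, -0.06002655]), np.float64(0.0005642749196272945))
top [1438 1950   63    5    0    4  295  338   15   75   70   38   28   21
   60   34    1    0    4   18   33   26]
stand 64 (array([ 0.59995214, -0.08290423]), np.float64(0.0007916117164125207))
lip 23 (array([ 0.60207473, -0.06150288]), np.float64(0.00032347611414410005))
```

Run:
```python
from h import *
c=np.array([.6,-.08]);ims=[]
for n in("side","top"):
    im,P=grab(n); q=P.reshape(-1,3); q=q[~np.isnan(q).any(1)]; q=q[np.hypot(*(q[:,:2]-c).T)<.06]
    p=q[abs(q[:,2]-.0645)<.003][:,:2]; z=np.median(q[abs(q[:,2]-.0645)<.003][:,2])
    h=p[cv2.convexHull(p.astype(np.float32),returnPoints=False).ravel()]
    print(n,z,len(p),fit(h,.0335,c),(h[:,0].min(),h[:,0].max(),h[:,1].min(),h[:,1].max()))
    q2=q[(q[:,2]>.043)&(q[:,2]<.060)]
    lo=q2[np.hypot(*(q2[:,:2]-c).T)<.042][:,:2]; print(fit(lo,.034,c),len(lo))
    u,v=map(int,proj(n,[.6,-.08,.07])); r=44
    k=cv2.resize(im[v-r:v+r,u-r:u+r],(400,400),interpolation=cv2.INTER_CUBIC); k=np.clip(k*1.5,0,255).astype(np.uint8)
    for yc,col in((-.078,(255,0,0)),(-.082,(0,255,255))):
        for a in np.linspace(0,6.28,60):
            x=proj(n,[.6+.034*np.cos(a),yc+.034*np.sin(a),.065]); cv2.circle(k,tuple(int((x[i]-(u,v)[i]+r+.5)*400/88) for i in(0,1)),1,col,-1)
    ims.append(k)
save("c.png",np.hstack(ims))
```

```text
side 0.06344601950584289 999 (array([ 0.59799985, -0.08279051]), np.float64(0.00019337817503155968)) (np.float64(0.5644875783653119), np.float64(0.6318245377168489), np.float64(-0.11641443636574317), np.float64(-0.05329735484989756))
(array([ 0.60125321, -0.07788211]), np.float64(0.0011483057570694302)) 255
top 0.06509608558029284 604 (array([ 0.59817074, -0.08152678]), np.float64(0.00022766243319681523)) (np.float64(0.5642787129718615), np.float64(0.6317539582922341), np.float64(-0.11482156934970332), np.float64(-0.05140315705088448))
(array([ 0.59993585, -0.08321835]), np.float64(0.0007757662530450057)) 41
```

View pics/c.png

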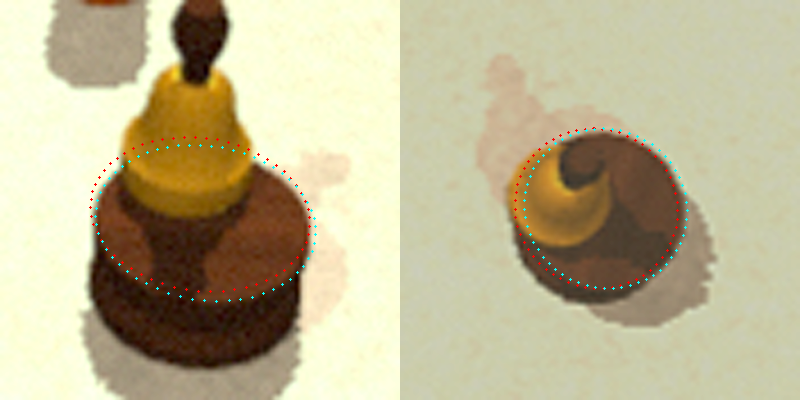

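Bell at about (0.602,-0.061), stand at (0.598,-0.082), so the bell has to move roughly (-4,-21) mm. I'll push with the broad side of the shut fingers from +y, tilting the tool back so the gripper body clears the knob.

Emit:
{"name": "move_arm", "arguments": {"series": [[0.038,-0.053,0,0,0,-0.14],[0.076,-0.106,0,0,0,-0.28],[0.114,-0.159,0,0,0,-0.42],[0.152,-0.212,0,0,0,-0.56],[0.19,-0.265,0,0,0,-0.7]], "claw": -1}}

```text
clock: 0.85
position: [0.3039, 0.4036, 0.2269]
ee_rot: [-1.504, -2.758, -0.001]
force: [1.0, 0.4, -0.2]
width: 0.616
gripper_force: 0.0
```

Emit:
{"name": "move_arm", "arguments": {"series": [[0.038,-0.053,0,0,0,-0.14],[0.076,-0.106,0,0,0,-0.28],[0.114,-0.159,0,0,0,-0.42],[0.152,-0.212,0,0,0,-0.56],[0.19,-0.265,0,0,0,-0.7]]}}

```text
clock: 1.35
position: [0.4464, 0.2049, 0.2271]
ee_rot: [-2.393, -2.036, -0.002]
force: [0.3, 0.9, 0.0]
width: 0.177
gripper_force: 0.0
```

Emit:
{"name": "move_arm", "arguments": {"series": [[0.038,-0.053,0,0,0,-0.01],[0.076,-0.106,0,0,0,-0.03],[0.114,-0.159,0,0,0,-0.03],[0.152,-0.212,0,0,0,-0.03],[0.19,-0.265,0,0,0,-0.03]]}}

```text
clock: 1.85
position: [0.589, 0.0063, 0.2269]
ee_rot: [-2.418, -2.006, -0.001]
force: [1.2, 1.2, 0.0]
width: 0.008
gripper_force: 0.0
```

Emit:
{"name": "move_arm", "arguments": {"series": [[0.014,-0.018,0,-0.12,0.024,0],[0.028,-0.035,0,-0.245,0.047,0],[0.028,-0.035,-0.06,-0.245,0.047,0],[0.028,-0.035,-0.12,-0.245,0.047,0],[0.028,-0.035,-0.17,-0.245,0.047,0]]}}

```text
clock: 2.35
position: [0.6086, -0.0178, 0.097]
ee_rot: [2.279, 1.891, -0.301]
force: [1.3, 0.4, 0.2]
width: 0.005
gripper_force: 0.0
```

Run:
```python
from h import *
o=readout.observe();print(o["position"],o["ee_rot"],o["joints"])
s,P=grab("side");u,v=map(int,proj("side",[.6,-.06,.08]));r=60
save("d.png",cv2.resize(s[v-90:v+50,u-93:u+93],(800,600)))
t,P=grab("top")
save("d2.png",cv2.resize(t,(800,600)))
```

```text
[ 0.6086406  -0.01782317  0.09699156] [ 2.27864304  1.89083333 -0.30104201] [-0.59185714  0.64564626  0.59480604  1.7423367  -0.11665462  0.91852867
 -0.19480044]
```

View pics/d.png

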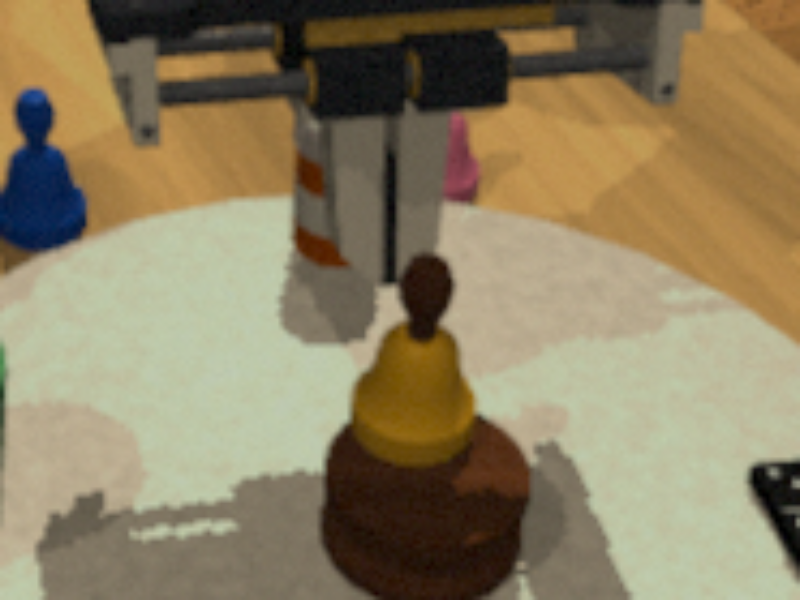

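The fingers are behind the bell at (390,190), lined up with it and clear of bottle1. Next: descend, approach and push slowly.

Emit:
{"name": "move_arm", "arguments": {"series": [[0,0,-0.017,0,0,0],[0,0,-0.034,0,0,0],[-0.001,-0.006,-0.034,0,0,0],[-0.002,-0.012,-0.034,0,0,0],[-0.002,-0.012,-0.034,0,0,0]]}}

```text
clock: 2.95
position: [0.6079, -0.0289, 0.0749]
ee_rot: [2.28, 1.887, -0.299]
force: [-0.4, -0.3, 0.6]
width: 0.002
gripper_force: 0.0
```

Emit:
{"name": "move_arm", "arguments": {"series": [[-0.0005,-0.0026,0,0,0,0],[-0.001,-0.0052,0,0,0,0],[-0.0015,-0.0078,0,0,0,0],[-0.002,-0.0104,0,0,0,0],[-0.0025,-0.013,0,0,0,0]]}}

```text
clock: 3.45
position: [0.6058, -0.0371, 0.0738]
ee_rot: [2.279, 1.89, -0.3]
force: [-0.0, 1.0, 1.9]
width: 0.006
gripper_force: 0.7
```

```bash
cat >> h.py <<'E'
def bell():
    o=readout.observe(); print("tcp",o["position"].round(4),o["force"].round(1))
    for n in("side","top"):
        im,P=grab(n); q=P.reshape(-1,3); im=im.reshape(-1,3).astype(int)
        k=(~np.isnan(q).any(1))&(np.hypot(q[:,0]-.6,q[:,1]+.075)<.06)&(im[:,0]>im[:,2]*2)&(im[:,0]>70); q=q[k]
        p=q[(q[:,2]>.069)&(q[:,2]<.077)][:,:2]
        if len(p)>5: print(n,len(p),fit(p,.021,np.array([.6,-.075])))
E
python3 -c "
from h import *
bell();s,P=grab('side');u,v=map(int,proj('side',[.6,-.07,.08]))
save('e.png',cv2.resize(s[v-60:v+45,u-70:u+70],(800,600)))"
```

```text
tcp [ 0.6058 -0.0371  0.0738] [-0.   1.   1.9]
side 131 (array([ 0.60047751, -0.06727687]), np.float64(0.0004073326518195704))
top 15 (array([ 0.60034348, -0.06812809]), np.float64(0.00021215220492913633))
```

View pics/e.png

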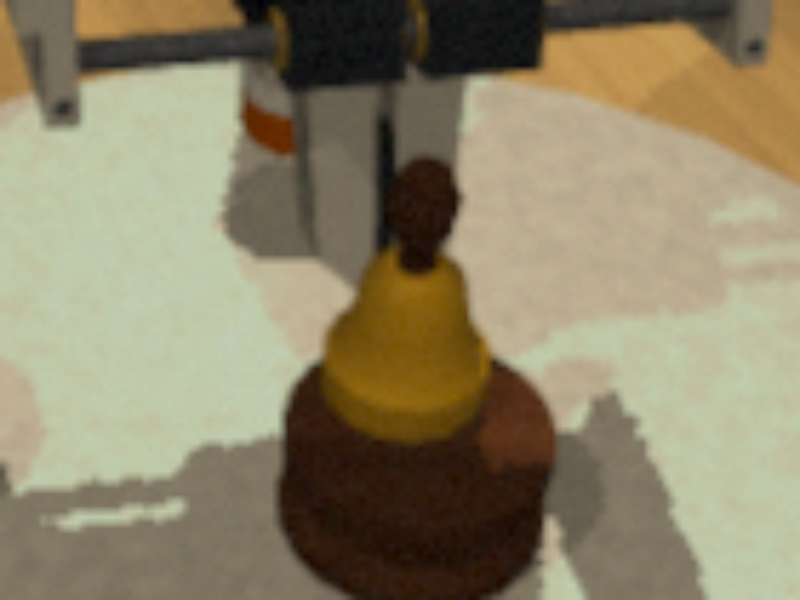

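The bell is being pushed upright, with the fingers behind it, and is now at (0.600,-0.0675). About 14.6 mm remain.

Emit:
{"name": "move_arm", "arguments": {"series": [[-0.0005,-0.0026,-0.001,0,0,0],[-0.001,-0.0052,-0.002,0,0,0],[-0.0015,-0.0078,-0.002,0,0,0],[-0.002,-0.0104,-0.002,0,0,0],[-0.0025,-0.013,-0.002,0,0,0]]}}

```text
clock: 4.1
position: [0.6037, -0.0473, 0.0722]
ee_rot: [2.279, 1.889, -0.301]
force: [0.2, 1.4, -0.3]
width: 0.009
gripper_force: 0.5
```

```bash
python3 -c "
from h import *
bell()"
```

```text
tcp [ 0.6037 -0.0473  0.0722] [ 0.2  1.4 -0.3]
side 127 (array([ 0.59783369, -0.07740993]), np.float64(0.00040837332681591815))
top 11 (array([ 0.5978868 , -0.07822524]), np.float64(9.423600192072501e-05))
```

Emit:
{"name": "move_arm", "arguments": {"series": [[0,-0.0015,0,0,0,0],[0,-0.003,0,0,0,0],[0,-0.0045,0,0,0,0],[0,-0.006,0,0,0,0],[0,-0.006,0,0,0,0]]}}

```text
clock: 4.7
position: [0.6038, -0.0517, 0.0723]
ee_rot: [2.279, 1.889, -0.3]
force: [-0.1, 0.8, 0.6]
width: 0.009
gripper_force: 0.3
```

```bash
python3 -c "
from h import *
bell()"
```

```text
tcp [ 0.6038 -0.0517  0.0723] [-0.1  0.8  0.6]
side 138 (array([ 0.59731502, -0.08182688]), np.float64(0.0003748994850460083))
top 16 (array([ 0.59733221, -0.08162161]), np.float64(0.0001849747512778048))
```

Now retreat along +u, rise and check.

Emit:
{"name": "move_arm", "arguments": {"series": [[0.002,0.01,0,0,0,0],[0.005,0.026,0,0,0,0],[0.01,0.052,0,0,0,0],[0.01,0.052,0.06,0,0,0],[0.01,0.052,0.12,0,0,0]]}}

```text
clock: 5.3
position: [0.6109, -0.0093, 0.1621]
ee_rot: [2.276, 1.894, -0.304]
force: [1.4, 0.2, 0.3]
width: 0.006
gripper_force: 0.0
```

Emit:
{"name": "move_arm", "arguments": {"series": [[0,0.06,0.06,0,0,0],[0,0.12,0.06,0,0,0],[0,0.18,0.06,0,0,0],[0,0.24,0.06,0,0,0],[0,0.24,0.06,0,0,0]]}}

```text
clock: 5.8
position: [0.6101, 0.1797, 0.2057]
ee_rot: [2.269, 1.907, -0.296]
force: [0.3, 0.8, -0.4]
width: 0.003
gripper_force: 0.0
```

Run:
```python
from h import *
bell(); ims=[]; c=np.array([.598,-.082])
for n in("side","top"):
    im,P=grab(n); q=P.reshape(-1,3); q=q[~np.isnan(q).any(1)]; q=q[np.hypot(*(q[:,:2]-c).T)<.05]
    p=q[abs(q[:,2]-.0645)<.003][:,:2]
    h=p[cv2.convexHull(p.astype(np.float32),returnPoints=False).ravel()]; s=fit(h,.0335,c); print(n,s)
    u,v=map(int,proj(n,[.6,-.08,.07])); r=44
    ims.append(np.clip(cv2.resize(im[v-r:v+r,u-r:u+r],(400,400),interpolation=cv2.INTER_CUBIC)*1.5,0,255).astype(np.uint8))
save("f.png",np.hstack(ims))
```

```text
tcp [0.6101 0.1797 0.2057] [ 0.3  0.8 -0.4]
side 137 (array([ 0.59736732, -0.08179008]), np.float64(0.0004339594591849828))
top 18 (array([ 0.59730774, -0.08204718]), np.float64(0.00030098785354844976))
side (array([ 0.59801183, -0.08271766]), np.float64(0.00023936642081911347))
top (array([ 0.59801077, -0.08143148]), np.float64(0.0001773946885281867))
```

View pics/f.png

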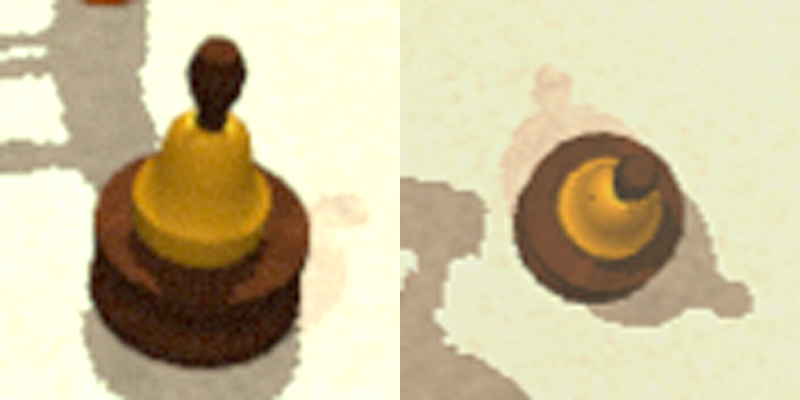

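The bell, at (202,200) in the side crop and (610,207) in the top crop, stands upright with wood all round, about 1 mm off-centre. I'm handing in.

```bash
python3 -c "
from cell import ticket
print(ticket.sign_off())"
```

```text
the job is handed in; nothing more can be done
None
```

The bell stands upright about 1 mm from the stand's centre by my camera fit (limit 6 mm) after three slow pushes; I kept the fingers clear of the bystanders but did not re-measure them, and I handed the job in just after 5.8 s without a verdict being shown.

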